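# Set the running clearance on a clamping fixture

### The job

The ground steel blank lies in the clamping fixture. Press the yellow retainer cap fully home on its pin, then turn the red wing screw clockwise (seen from above) until it seats on the blank, and back it off a quarter turn so that the blank can just be turned by hand. Finish while still gripping the wing at that setting; leave the blank in its nest and the other things on the bench alone.

Things in the scene. Friction and masses are not known exactly. Their poses are not given: they have to be found in the camera images.
- fixture: Grey steel base plate, 230 x 220 x 12 mm, fixed to the bench, with a blue bridge bar (32 mm wide along x, 216 mm long along y, upper face 60 mm above the bench, nuts at its ends to 68 mm). Origin: on the bench under the screw's axis. z up; the retainer cap stands on the -x side, 82.5 mm from the screw's axis; the bridge runs along y.
- wing_screw (a joint): Turn of the red wing screw, rad. 0 = seated (pad on the blank, hard stop); negative = backed off, growing toward 0 as it is turned clockwise seen from above. A quarter turn backed off reads -1.571. Starts 1.2 to 2.8 rad short of seated. Friction about 0.08 N m, no spring: it stays where it is left. It sinks 5 mm per turn.
- wing_grip (a point): Point to grip on the wing: on the screw's vertical axis, 99 mm above the bench when seated (up to 2.3 mm higher when backed off). The wing is a flat upright red bar 36 mm long (along this point's x), 10 mm thick (along its y), reaching from 25 mm below this point to 12 mm above it; under it is a round hub of 22 mm diameter, whose top is 24 mm below this point. The point turns with the wing, z up.
- retainer_cap (a joint): Travel of the yellow cap down its pin, m: 0 = raised, 0.014 = fully home (hard stop). Held by its detent: takes 6 N or a little more to move, and stays where it is left. Starts at 0 to 0.004.
- cap_top (a point): Centre of the flat top (24 mm across) of the yellow retainer cap, a ribbed plastic cap 30.5 mm tall, 28 mm in diameter with a 40 mm foot flange; 66 mm above the bench when raised, 52 mm when home.
- blank: Bright ground steel disc with four holes, 145 mm across, 8 mm thick, lying loose on the base plate between the locating pins (2 mm play), under the bridge and screw. Origin: centre of its underside. Stays in its nest.
- hole_saw: Bystander: tan hole saw, 44 mm across, 46 mm tall; origin under its centre.
- cutters: Bystander: side cutters with red grips, 149 mm long, lying flat; origin under the centre.
- marker: Bystander: white paint marker with a blue band, 120 mm long, lying near the front edge of the bench; origin under the centre.
- drill_guide: Bystander: teal drilling guide plate, 36 x 90 x 11 mm, lying flat; origin under the centre.
- hammer: Bystander: chipping hammer with a wooden handle, 165 mm long, lying; origin under the centre.

How it is judged:
On the way, in this order (a step that is already met when the one before it is completed fails the run):
1. the yellow retainer cap is pressed fully home (value of joint retainer_cap above 0.012 m), for 0.1 s.
2. the wing screw is turned clockwise until it seats, with the cap home (value of joint wing_screw above -0.08 rad and value of joint retainer_cap above 0.012 m), for 0.1 s.
At the end, for the whole second after the job is handed in: The wing screw, having been seated, is backed off a quarter turn (1.571 rad, within 0.3 rad) and still, the fingers grip its wing (over 2 N, grasp within 35 mm of the grip point), the retainer cap is home (within 2 mm) and the blank lies flat in its nest (within 6 mm of centre) (value of joint wing_screw between -1.87 and -1.27 rad and velocity of joint wing_screw between -0.1 and 0.1 rad/s and contact force between the fingers and wing_screw above 2 N and distance between the grasp point and wing_grip below 0.035 m and value of joint retainer_cap above 0.012 m and horizontal distance between blank and fixture below 0.006 m and z of blank in the frame of fixture below 0.016 m); the arm keeps its last pose, push and grip.
It fails at once if the blank is knocked out of its nest (horizontal distance between blank and fixture above 0.008 m or z of blank in the frame of fixture above 0.02 m).
It fails at once if a bystander is moved more than 20 mm (distance of any of hole_saw, cutters, marker, drill_guide, hammer from where it was at the start of the episode above 0.02 m).
It also fails if it takes over 67 s, if anything falls off the work surface, if the arm or the gripper's body presses on something with over 40 N, if the wrist force passes 120 N, or if a joint passes its speed limit or range.

### The arm

A 6-joint arm with a two-finger parallel gripper is mounted at the origin on a cart in front of the work surface, level with it; the furniture and walls round the work are solid. World frame = base frame: x ahead of the robot, y to its left, z up, the work surface at z = 0. Lengths are in m, angles in rad, forces in N, time in s.
With the tool pointing down it reaches from about 0.35 to 0.875 m from the base axis. Payload 4.2 kg.
Tool frame: the origin (TCP) lies at the centre of the arm's flange, where the gripper is bolted on; the fingertips stand 182 mm ahead of it and the grasp point (between the pads) lies 164 mm ahead of it (robot.tip_extent is the distance from the TCP to the fingertips, in m); z points along the fingers, y is the line along which they close (so a half turn about z gives the same grasp; the last joint's range is limited). The gripper opens to 87 mm and grips with 3 to 60 N. Pads are 19 mm wide; open, the fingers measure 117 mm over their backs; the gripper's body (75 mm by 190 mm) begins 51 mm behind the grasp point.
Start: joints at [1.54, 0.385, 0.008, 0, -1.194, -0.259], TCP at [0.179, 0.599, 0.405] pointing down, gripper open.
Joint ranges: [-3.14, 3.14], [-1.21, 2.06], [-1.07, 1.41], [-3.16, 2.05], [-2.99, -0.16], [-3.1, 3.1]. Speed limits (rad/s): [2.79, 2.79, 3.14, 3.14, 3.14, 3.14].

### API

Orientations are given as a 3x3 rotation matrix whose columns are the frame's x, y, z axes.
In Python, from cell import robot gives the robot as it stands.
- The arm moves only by the tool carry_out, never from a script. Its argument "increments" is a list of rows, each a list of 2 entries, a list of its own where there are three numbers: the shift along the tool's x, y, z in units of 50 mm (1.0 is 50 mm), then the turn, a rotation vector about the tool's x, y, z in rad. A call has 1 to 12 rows; each row shifts and turns the commanded pose from where the row before left it, along the tool's axes as they then stand; what a row does not reach is not made up. A row lasts 1/10 s, in which the tool goes at most 50 mm and 8.59 degrees, less where a joint would pass 70% of its speed; a pose out of reach is approached as far as the arm can. A call is refused whole if a number of a shift passes 1 or a number of a turn 0.15, either way. A call with a gripper value outside its range is refused whole. "claw" is the opening, from 0 (shut) to 1 (fully open), set as the call begins (left out, the last holds). The fingers move at their own pace and stop on an object; "squeeze" is the grip in N (left out, the last holds). Time passes only in rows, so rows that do not move let the fingers close. It gives the time, the measured TCP pose, the force, the opening and the grip force at its end, in the units of the state.
- robot.get_state(): the state, without advancing time (a new reading comes with each control period).
- robot.read_camera(name): name is "scene" or "side" or "wrist"; returns a dict with "frame" (384x512x3 uint8, blue, green, red), "depth" (384x512 float32, m along the optical axis (not along the pixel's ray), 0 where there is no reading), "vertical_fov" (degrees; the focal length in pixels is half the picture's height over the tangent of half this angle, whatever the lens; pixels are square), "cx", "cy" (the principal point, pixels), "rvec" (rotation vector, rad) and "tvec" (3), from world to camera coordinates, as OpenCV has them. Camera axes: x right, y down, z forward; pixel columns grow to the right and rows downward; lengths in m; the calibration is good to about 2 mm. A picture is of the moment at which its call begins.
- robot.hand_in(): hands the job in; it is judged then, once.
The state is a dict: "t": time; "joint_pos": joint angles; "dq": joint speeds; "tau": joint torques, N m; "ee_pos": TCP position; "ee_rot": TCP orientation; "ft_force": force on the tool from outside, world axes, zero at the start; "ft_torque": the same for the moment, N m; "gripper_width": opening from 0.0 (shut) to 1.0 (fully open); "grasp_force": force on a finger pad.
Only numpy, scipy, OpenCV 4.12 (cv2) and the standard library are available. Lean on these libraries where they do the work, as an engineer would, in place of code of your own. Each camera call takes 0.05 s, during which the arm holds its last target. There are 200 camera calls.

## Working session

There is one attempt and no reset: what is moved stays moved. The work goes in short steps, Python scripts to look and compute and a tool call to move; the robot and the scene stay as the last step left them, time stands still between calls to the robot, and variables do not carry over. Pictures are saved under pics/ and viewed, at most 10 in all, crops included, and the job is handed in when it is done.

Besides the shell and the picture viewer there is one more tool, called as a command line: name --argument value ..., lists and objects as JSON in quotes. carry_out: Moves the arm, as the interface text tells. Its arguments: {"type":"object","properties":{"increments":{"type":"array","items":{"type":"array"}},"claw":{"type":"number"},"squeeze":{"type":"number"}},"required":["increments"]}

```bash
mkdir -p pics; cat > h.py <<'E'
import numpy as np, cv2
from cell import robot
def cam(n):
    c=robot.read_camera(n); f=192/np.tan(np.radians(c["vertical_fov"])/2)
    R=cv2.Rodrigues(np.array(c["rvec"],float))[0]; t=np.array(c["tvec"],float).ravel()
    return dict(im=c["frame"],d=c["depth"],f=f,cx=c["cx"],cy=c["cy"],R=R,t=t,C=-R.T@t)
def ray(c,u,v): 
    return c["R"].T@np.array([(u-c["cx"])/c["f"],(v-c["cy"])/c["f"],1.])
def plane(c,u,v,z):
    r=ray(c,u,v); return c["C"]+r*(z-c["C"][2])/r[2]
def cloud(c):
    v,u=np.mgrid[:384,:512]; d=c["d"]
    p=np.stack([(u-c["cx"])/c["f"]*d,(v-c["cy"])/c["f"]*d,d],-1)
    return (p-c["t"])@c["R"]
def tri(c1,p1,c2,p2):
    A=[];b=[]
    for c,p in((c1,p1),(c2,p2)):
        r=ray(c,*p); r/=np.linalg.norm(r); P=np.eye(3)-np.outer(r,r); A.append(P); b.append(P@c["C"])
    return np.linalg.lstsq(np.vstack(A),np.hstack(b),rcond=None)[0]
E
python3 - <<'E'
from h import *
a=[cam(n) for n in("scene","side","wrist")]
for n,c in zip("abc",a): print(c["C"],c["f"],(c["d"]>0).mean()); cv2.imwrite(f"pics/{n}0.png",c["im"])
s=robot.get_state(); print(s["t"],s["ee_pos"],s["ee_rot"],s["ft_force"])
E
```

```text
[-0.12008319  0.12559984  0.46716598] 357.93269198781724 0.9959869384765625
[0.4923306  0.41677088 0.40380861] 355.9716585839836 0.9960581461588541
[0.24613071 0.58004437 0.38308316] 277.1152861958005 0.9813028971354166
0.15 [0.17853381 0.59880793 0.40394712] [[ 9.58250817e-01 -2.85928700e-01 -3.86872630e-04]
 [-2.85928954e-01 -9.58249587e-01 -1.53704732e-03]
 [ 6.87654048e-05  1.58349494e-03 -9.99998744e-01]] [-1.38500038 -0.50950211  0.34858673]
```

View pics/a0.png

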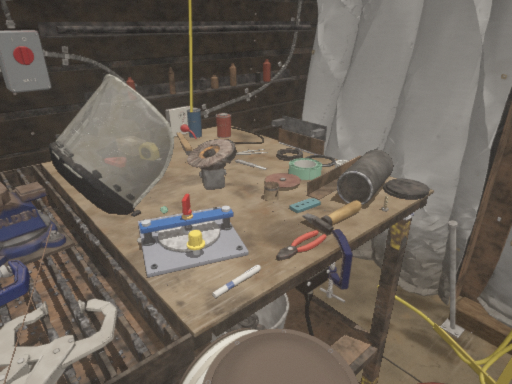

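View pics/b0.png

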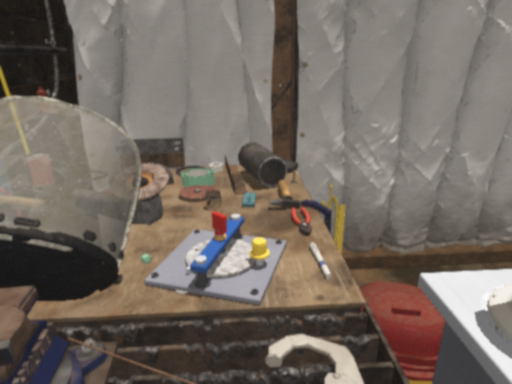

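The scene view shows the fixture at about (190,240), with the yellow cap at (196,240), the red wing at (186,205) and a face shield to its left. The side view shows the cap at (260,246) and the wing at (219,224).

```bash
python3 - <<'E'
from h import *
S,D=cam("scene"),cam("side")
def blob(c,k,box):
    h=cv2.cvtColor(c["im"],cv2.COLOR_BGR2HSV)
    rg={'y':((22,120,110),(35,255,255)),'r':((0,170,90),(6,255,255)),'b':((100,140,70),(125,255,255))}[k]
    m=cv2.inRange(h,*rg)
    if k=='r': m|=cv2.inRange(h,(174,170,90),(180,255,255))
    q=np.zeros_like(m);x0,y0,x1,y1=box;q[y0:y1,x0:x1]=m[y0:y1,x0:x1];return q>0
bx={'s':dict(y=(170,220,220,260),r=(170,190,200,222),b=(130,200,240,245)),'d':dict(y=(240,230,280,270),r=(205,205,235,245),b=(185,210,245,280))}
for n,c in(('s',S),('d',D)):
    P=cloud(c)
    for k in 'yrb':
        m=blob(c,k,bx[n][k]); v,u=np.nonzero(m); p=P[m]
        print(n,k,m.sum(),(u.min(),v.min(),u.max(),v.max()),'cloud lo/med/hi',np.percentile(p,[3,50,97],axis=0).round(4).tolist())
        if k!='b':
            t=p[p[:,2]>np.percentile(p[:,2],97)-.004]; print('  top',t.mean(0).round(4),len(t))
        if k=='r':
            q=p[:,:2]-p[:,:2].mean(0); w,V=np.linalg.eigh(q.T@q); print('  dir',V[:,1],np.sqrt(w/len(q)))
        if k=='b':
            t=p[(abs(p[:,2]-.06)<.004)][:,:2]; q=t-t.mean(0); w,V=np.linalg.eigh(q.T@q); print('  bridge',t.mean(0),V[:,1],np.sqrt(w/len(q)))
    # everything tall near the fixture
cv2.imwrite("pics/s1.png",cv2.resize(S["im"][180:280,120:260],None,fx=5,fy=5,interpolation=2))
P=cloud(S).reshape(-1,3)
m=(P[:,0]>.1)&(P[:,0]<1.1)&(P[:,1]>-.1)&(P[:,1]<1.2)&(P[:,2]>.02)&(P[:,2]<.7)
Q=np.r_[P[m]]; P2=cloud(D).reshape(-1,3); m=(P2[:,0]>.1)&(P2[:,0]<1.1)&(P2[:,1]>-.1)&(P2[:,1]<1.2)&(P2[:,2]>.02)&(P2[:,2]<.7);Q=np.r_[Q,P2[m]]
g=np.zeros((20,26))
np.maximum.at(g,(((Q[:,0]-.1)/.05).astype(int),((Q[:,1]+.1)/.05).astype(int)),Q[:,2])
print("max height cm; rows x .1.., cols y -.1..");print((g*100).astype(int))
E
```

```text
s y 249 (np.int64(188), np.int64(230), np.int64(204), np.int64(249)) cloud lo/med/hi [[0.44, -0.2111, 0.0369], [0.4481, -0.1951, 0.0519], [0.4644, -0.1831, 0.066]]
  top [ 0.4478 -0.1944  0.0701] 74Traceback (most recent call last):
  File "<stdin>", line 14, in <module>
    return umr_minimum(a, axis, None, out, keepdims, initial, where)
ValueError: zero-size array to reduction operation minimum which has no identity
```

View pics/c0.png

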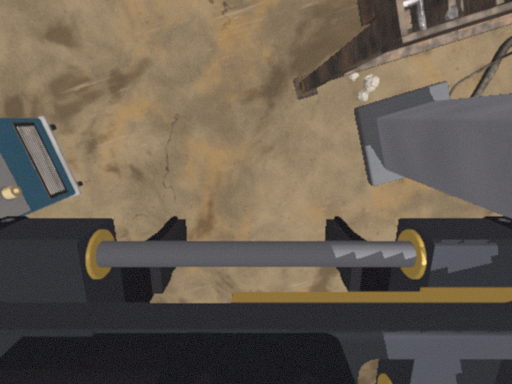

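The wrist view shows only the floor and the gripper fingers at (150,255) and (365,255), because the arm starts off to the side. The red mask came back empty, so I'm loosening it.

```bash
cat > m.py <<'E'
from h import *
S,D=cam("scene"),cam("side")
def blob(c,k,box):
    h=cv2.cvtColor(c["im"],cv2.COLOR_BGR2HSV)
    rg={'y':((22,120,110),(35,255,255)),'r':((0,150,70),(9,255,255)),'b':((100,120,60),(125,255,255))}[k]
    m=cv2.inRange(h,*rg)
    if k=='r': m|=cv2.inRange(h,(168,150,70),(180,255,255))
    q=np.zeros_like(m);x0,y0,x1,y1=box;q[y0:y1,x0:x1]=m[y0:y1,x0:x1];return q>0
bx={'s':dict(y=(170,220,220,260),r=(170,190,200,222),b=(130,200,240,245)),'d':dict(y=(240,230,280,270),r=(205,205,235,245),b=(185,210,245,280))}
E
python3 - <<'E'
from m import *
for n,c in(('s',S),('d',D)):
    P=cloud(c)
    for k in 'yrb':
        m=blob(c,k,bx[n][k]); v,u=np.nonzero(m); p=P[m]
        if len(u)==0: print(n,k,'none');continue
        print(n,k,m.sum(),[int(i) for i in(u.min(),v.min(),u.max(),v.max())],'cloud lo/med/hi',np.percentile(p,[3,50,97],axis=0).round(4).tolist())
        if k!='b':
            t=p[p[:,2]>np.percentile(p[:,2],97)-.004]; print('  top',t.mean(0).round(4),len(t))
        if k=='r':
            q=p[:,:2]-p[:,:2].mean(0); w,V=np.linalg.eigh(q.T@q); print('  dir',V[:,1],np.sqrt(w/len(q)))
        if k=='b':
            t=p[(abs(p[:,2]-.06)<.004)][:,:2]; q=t-t.mean(0); w,V=np.linalg.eigh(q.T@q); print('  bridge',t.mean(0),V[:,1],np.sqrt(w/len(q)))
cv2.imwrite("pics/s1.png",np.hstack([cv2.resize(S["im"][180:280,130:250],None,fx=3.3,fy=3.3,interpolation=2),cv2.resize(D["im"][200:300,145:265],None,fx=3.3,fy=3.3,interpolation=2)]))
g=np.zeros((24,30))
for c in(S,D):
    P=cloud(c).reshape(-1,3);Q=P[(P[:,0]>.0)&(P[:,0]<1.2)&(P[:,1]>-.8)&(P[:,1]<.7)&(P[:,2]>-.9)&(P[:,2]<.9)]
    np.maximum.at(g,((Q[:,0]/.05).astype(int),((Q[:,1]+.8)/.05).astype(int)),Q[:,2])
print("max height cm; rows x 0.., cols y -.8..");print('\n'.join(' '.join('%2d'%(x*100) for x in r) for r in g))
E
```

```text
s y 249 [188, 230, 204, 249] cloud lo/med/hi [[0.44, -0.2118, 0.0365], [0.4485, -0.1953, 0.0511], [0.4646, -0.1832, 0.0662]]
  top [ 0.4471 -0.1945  0.0706] 70
s r 91 [183, 194, 190, 213] cloud lo/med/hi [[0.5204, -0.237, 0.0764], [0.5248, -0.2224, 0.1027], [0.5408, -0.2149, 0.1146]]
  top [ 0.5074 -0.214   0.1267] 26
  dir [-0.87802884  0.47860773] [0.00382101 0.07718468]
s b 370 [140, 210, 231, 230] cloud lo/med/hi [[0.4955, -0.3031, 0.0583], [0.5349, -0.2042, 0.0606], [0.5635, -0.1303, 0.0621]]
  bridge [ 0.53275676 -0.21840063] [0.3301751 0.9439197] [0.00744075 0.05743045]
d y 305 [250, 237, 268, 258] cloud lo/med/hi [[0.444, -0.2063, 0.0358], [0.4598, -0.1877, 0.0509], [0.4754, -0.1798, 0.0662]]
  top [ 0.4601 -0.1736  0.0773] 83
d r 250 [212, 211, 225, 234] cloud lo/med/hi [[0.5241, -0.2333, 0.0751], [0.5363, -0.2192, 0.0977], [0.5487, -0.2114, 0.114]]
  top [ 0.5358 -0.2229  0.1128] 50
  dir [-0.74158064  0.67086374] [0.00224672 0.009775  ]
d b 648 [191, 218, 242, 272] cloud lo/med/hi [[0.4959, -0.3013, 0.0516], [0.5451, -0.1867, 0.0603], [0.5789, -0.1216, 0.0617]]
  bridge [ 
[... 1571 characters left out ...]
3 12 10  0  0 34 33 28 23 18 12 12  0  0  0  0  0  0  0  0  0  0  0  0
 1  0  0  1  0  0  2  0  0  0  0 35 33 28 23 19  3  0  0  0  0  0  0  0  0  0  0  0  0  0
 0  1  1  0  0  0  0  0  0  0  0 33 29 25 22 18  1  0  0  0  0  0  0  0  0  0  0  0  0  0
 0  0  0  0  0  0  0  0  0  0  0  0  0  0  0  0  0  0  0  0  0  0  0  0  0  0  0  0  0  0
 1  0  0  0  3  3  0  0  0  0  0  0  0  0  0  0  0  0  0  0  0  0  0  0  0  0  0  0  0  0
 1  0  0 28 28  3  0  0  0  0  0  0  0  0  0  0  0  0  0  0  0  0  0  0  0  0  0  0  0  0
 9  0 54 53  3  3  0  0  0  0  0  0  0  0  0  0  0  0  0  0  0  0  0  0  0  0  0  0  0  0
10  0 54  3  3  0  0  0  0  0  0  0  0  0  0  0  0  0  0  0  0  0  0  0  0  0  0  0  0  0
```

View pics/s1.png

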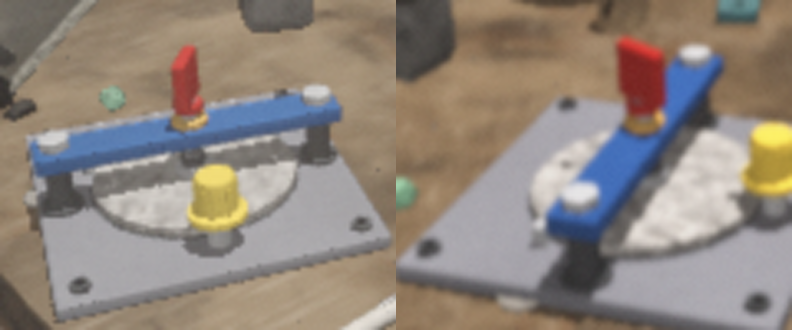

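The scene (left) and side (right) crops show the red wing standing on the bridge and the yellow cap on its pin. From the point clouds the screw axis is near (0.536,-0.219), the cap near (0.458,-0.192), and the bridge runs along (0.34,0.94). I'll move over the fixture for a wrist view.

carry_out --increments '[[[0.48,0.55,0],[0,0,0]],[[0.48,0.55,0],[0,0,0]],[[0.48,0.55,0],[0,0,0]],[[0.48,0.55,0],[0,0,0]],[[0.48,0.55,0],[0,0,0]],[[0.48,0.55,0],[0,0,0]],[[0.48,0.55,0],[0,0,0]],[[0.48,0.55,0],[0,0,0]],[[0.48,0.55,0],[0,0,0]],[[0.48,0.55,0],[0,0,0]],[[0.48,0.55,0],[0,0,0]],[[0.48,0.55,0],[0,0,0]]]' --claw 0

```text
t: 1.55
ee_pos: [0.3605, 0.1989, 0.4051]
ee_rot: [[0.958, -0.285, 0.001], [-0.285, -0.958, 0.001], [0.0, -0.001, -1.0]]
ft_force: [0.7, 0.4, 0.3]
gripper_width: 0.025
grasp_force: 0.0
```

carry_out --increments '[[[0.31,0.57,0.05],[0,0,0]],[[0.31,0.57,0.05],[0,0,0]],[[0.31,0.57,0.05],[0,0,0]],[[0.31,0.57,0.05],[0,0,0]],[[0.31,0.57,0.05],[0,0,0]],[[0.31,0.57,0.05],[0,0,0]],[[0.31,0.57,0.05],[0,0,0]],[[0.31,0.57,0.05],[0,0,0]],[[0.31,0.57,0.05],[0,0,0]],[[0.31,0.57,0.05],[0,0,0]],[[0.31,0.57,0.05],[0,0,0]],[[0,0,0],[0,0,0]]]'

```text
t: 2.75
ee_pos: [0.4345, -0.1512, 0.3768]
ee_rot: [[0.957, -0.29, -0.001], [-0.29, -0.957, -0.0], [-0.0, 0.001, -1.0]]
ft_force: [0.2, 0.4, -0.5]
gripper_width: 0.005
grasp_force: 0.0
```

```bash
python3 - <<'E'
from h import *
c=cam("wrist"); cv2.imwrite("pics/w1.png",c["im"]); print(c["C"],c["R"])
s=robot.get_state(); print(s["t"],s["ee_pos"],s["joint_pos"],s["ee_rot"],s["ft_force"],s["gripper_width"])
E
```

```text
[ 0.50200477 -0.17020668  0.35605952] [[-2.89315904e-01 -9.57233627e-01  3.01283100e-04]
 [-9.25280354e-01  2.79738908e-01  2.56129675e-01]
 [-2.45260218e-01  7.38236170e-02 -9.66642384e-01]]
2.8 [ 0.43409371 -0.15009873  0.3768655 ] [ 2.24155508e-02  1.25640057e-01 -4.22798742e-01 -8.80540432e-05
 -1.02314906e+00  1.25516898e+00] [[ 9.57306946e-01 -2.89072277e-01 -7.93017736e-04]
 [-2.89072324e-01 -9.57307259e-01  5.74162903e-05]
 [-7.75759093e-04  1.74274466e-04 -9.99999684e-01]] [0.2890663  0.81292126 0.37765714] 0.006223100753142105
```

View pics/w1.png

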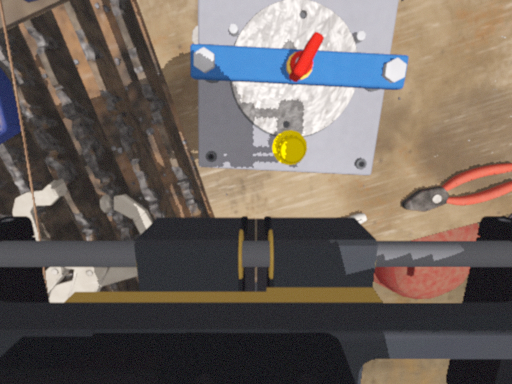

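The wrist view from above shows the cap at (290,148), the wing's red bar at (306,56) slanted up and to the right, the nuts at (204,60) and (396,70), and the fingertips at (256,235).

```bash
python3 - <<'E'
from m import *
W=cam("wrist")
bw=dict(y=(260,120,320,175),r=(280,25,330,85),b=(180,35,420,95))
mk={n:{k:blob(c,k,b[k]) for k in 'yrb'} for n,c,b in(('s',S,bx['s']),('d',D,bx['d']),('w',W,bw))}
P=cloud(W)
for k in 'yrb':
    m=mk['w'][k]; p=P[m]; print(k,m.sum(),np.percentile(p,[3,50,97],axis=0).round(4).tolist())
p=P[mk['w']['y']]; t=p[p[:,2]>np.percentile(p[:,2],90)-.003]; print('cap top',t.mean(0),np.ptp(t,axis=0),len(t))
m=mk['w']['r']; p=P[m]; 
t=p[(p[:,2]>np.percentile(p[:,2],90)-.004)]; q=t[:,:2]-t[:,:2].mean(0); w,V=np.linalg.eigh(q.T@q); print('wing top',np.median(t,axis=0),len(t),V[:,1],np.degrees(np.arctan2(V[1,1],V[0,1])),np.sqrt(12*w/len(q)))
# minAreaRect of the wing blob cast onto its top plane
z=np.percentile(p[:,2],90)
def foot(mm,c,z):
    v,u=np.nonzero(mm); return np.array([plane(c,a,b,z)[:2] for a,b in zip(u,v)])
f=foot(m,W,z); print('rect@',z,cv2.minAreaRect((f*1000).astype(np.float32)))
v,u=np.nonzero(mk['w']['y']); 
# bridge on z=.06
f=foot(mk['w']['b'],W,.06); print('bridge rect',cv2.minAreaRect((f*1000).astype(np.float32)))
# nuts triangulated w & s
for nm,pw,ps in(('nutL',(204,60),(147,221.5)),('nutR',(396,70),(225,209))): pass
# two-view heights: cap & wing top extreme points
def cent(mm): v,u=np.nonzero(mm); return u.mean(),v.mean()
for k in 'yr':
    for n,c in(('s',S),('d',D)): print('tri centroid',k,n,tri(W,cent(mk['w'][k]),c,cent(mk[n][k])).round(4))
    print('tri sd',tri(S,cent(mk['s'][k]),D,cent(mk['d'][k])).round(4))
h=W["d"][20:180,180:420]; print((h>0).mean())
# shield near points
Q=cloud(S).reshape(-1,3);Q=np.r_[Q,cloud(D).reshape(-1,3)]
r=np.hypot(Q[:,0]-.536,Q[:,1]+.219); o=(Q[:,2]>.125)&(Q[:,2]<.6)&(r<.3); print('closest tall',r[o].min(),Q[o][np.argsort(r[o])[:3]])
for zl in(.15,.2,.25,.3): oo=o&(Q[:,2]<zl+.05)&(Q[:,2]>=zl); print(zl,r[oo].min() if oo.any() else None)
E
```

```text
y 930 [[0.4464, -0.2127, 0.0373], [0.4632, -0.1956, 0.0622], [0.4773, -0.1805, 0.065]]
r 732 [[0.5242, -0.2362, 0.0757], [0.5365, -0.2226, 0.1116], [0.5484, -0.2111, 0.1135]]
b 5590 [[0.4971, -0.3109, 0.0573], [0.5366, -0.2141, 0.0592], [0.5748, -0.1318, 0.0607]]
cap top [ 0.4604482  -0.1976274   0.06599984] [0.05510848 0.04375214 0.29492955] 505
wing top [ 0.53684358 -0.22452462  0.11198224] 539 [-0.69069512  0.72314607] 133.6851592308123 [0.00954836 0.03482114]
rect@ 0.11293077057430477 ((535.6957397460938, -221.88394165039062), (17.078460693359375, 39.397003173828125), 34.32796859741211)
bridge rect ((536.45556640625, -224.971435546875), (211.95704650878906, 31.56134796142578), 70.42724609375)
tri centroid y s [ 0.4605 -0.1988  0.0445]
tri centroid y d [ 0.4606 -0.1968  0.0461]
tri sd [ 0.4596 -0.2005  0.0445]
tri centroid r s [ 0.5374 -0.2273  0.0943]
tri centroid r d [ 0.5373 -0.2256  0.0947]
tri sd [ 0.537  -0.2289  0.0937]
0.996015625
closest tall 0.08738628106423924 [[ 0.46830638 -0.16373757  0.37466419]
 [ 0.47548997 -0.15588168  0.45001029]
 [ 0.46681955 -0.1622186   0.3747017 ]]
0.15 0.11490898334400712
0.2 0.11111655587505574
0.25 0.09337609780102885
0.3 0.08972019340122965
```

carry_out --increments '[[[0.19,0.19,0.2],[0,0,0]],[[0.19,0.19,0.2],[0,0,0]],[[0.19,0.19,0.2],[0,0,0]],[[0.19,0.19,0.2],[0,0,0.048]],[[0,0,0.3],[0,0,0]],[[0,0,0.3],[0,0,0]],[[0,0,0.3],[0,0,0]],[[0,0,0.3],[0,0,0]],[[0,0,0.2],[0,0,0]],[[0,0,0],[0,0,0]],[[0,0,0],[0,0,0]]]'

```text
t: 4.05
ee_pos: [0.46, -0.1964, 0.2671]
ee_rot: [[0.943, -0.332, -0.0], [-0.332, -0.943, -0.0], [-0.0, 0.0, -1.0]]
ft_force: [0.7, 1.0, -0.2]
gripper_width: 0.004
grasp_force: 0.0
```

```bash
python3 - <<'E'
from h import *
W=cam("wrist"); cv2.imwrite("pics/w2.png",W["im"])
s=robot.get_state(); print(s["t"],s["ee_pos"],s["joint_pos"],np.degrees(np.arctan2(s["ee_rot"][1][0],s["ee_rot"][0][0])),s["ft_force"])
for n in("scene","side"):
    c=cam(n); Q=cloud(c).reshape(-1,3); r=np.hypot(Q[:,0]-.5367,Q[:,1]+.2248); ang=np.degrees(np.arctan2(Q[:,1]+.2248,Q[:,0]-.5367))
    for zl in(.12,.16,.2,.25,.3,.35):
        o=(Q[:,2]>zl)&(Q[:,2]<zl+.05)&(Q[:,0]>.57)&(r<.4); print(n,zl,o.sum(),np.sort(r[o])[:3].round(3),ang[o][np.argsort(r[o])[:3]].round())
    im=c["im"]; cv2.imwrite(f"pics/{n}2.png",im)
E
```

```text
4.1 [ 0.46007098 -0.19626121  0.26761735] [-7.79640773e-02  3.26541495e-01 -4.77655757e-01  3.75847605e-04
 -7.65672142e-01  1.31040709e+00] -19.370698917881782 [ 0.0897993  -0.66185413  0.46928948]
scene 0.12 1632 [0.164 0.165 0.166] [-8. -7. -4.]
scene 0.16 1317 [0.164 0.164 0.164] [ -8. -11. -13.]
scene 0.2 1542 [0.164 0.164 0.164] [-12. -11.  -7.]
scene 0.25 1282 [0.169 0.169 0.169] [-13. -13. -15.]
scene 0.3 1 [0.187] [-5.]
scene 0.35 0 [] []
side 0.12 6694 [0.168 0.168 0.168] [-4. -2. -8.]
side 0.16 5202 [0.166 0.166 0.167] [ -9.  -7. -11.]
side 0.2 5008 [0.164 0.166 0.166] [-18. -20. -20.]
side 0.25 4325 [0.166 0.167 0.167] [-17. -16. -17.]
side 0.3 2693 [0.191 0.191 0.192] [-5. -4. -6.]
side 0.35 0 [] []
```

View pics/scene2.png

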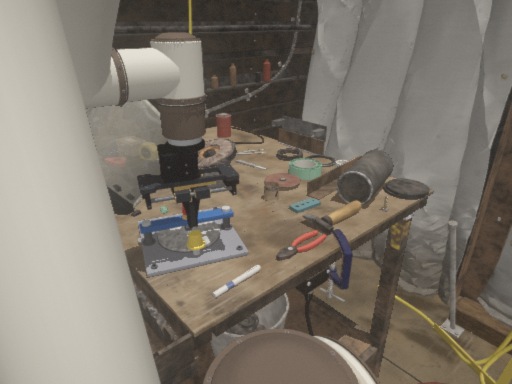

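The scene view shows the gripper over the yellow cap at (196,240), the body parallel to the bridge, and the shield well clear. Pressing now.

carry_out --increments '[[[0,0,0.1],[0,0,0]],[[0,0,0.1],[0,0,0]],[[0,0,0.1],[0,0,0]],[[0,0,0.1],[0,0,0]],[[0,0,0.06],[0,0,0]],[[0,0,0.06],[0,0,0]],[[0,0,0.06],[0,0,0]],[[0,0,0.06],[0,0,0]],[[0,0,0.04],[0,0,0]],[[0,0,0.04],[0,0,0]],[[0,0,0],[0,0,0]],[[0,0,0],[0,0,0]]]'

```text
t: 5.4
ee_pos: [0.4597, -0.1959, 0.2344]
ee_rot: [[0.944, -0.33, 0.0], [-0.33, -0.944, -0.001], [0.0, 0.001, -1.0]]
ft_force: [-7.2, 5.7, 24.1]
gripper_width: 0.009
grasp_force: 12.2
```

carry_out --increments '[[[0,0,-0.3],[0,0,0]],[[0,0,-0.4],[0,0,0]],[[0,0,-0.4],[0,0,0]],[[0,0,-0.4],[0,0,0]],[[0,0,-0.4],[0,0,0]],[[0,0,-0.4],[0,0,0]],[[0,0,0],[0,0,0]],[[0,0,0],[0,0,0]]]' --claw 0.5

```text
t: 6.2
ee_pos: [0.4594, -0.196, 0.3458]
ee_rot: [[0.943, -0.332, -0.0], [-0.332, -0.943, 0.0], [-0.0, -0.0, -1.0]]
ft_force: [0.7, 0.3, -0.2]
gripper_width: 0.492
grasp_force: 0.0
```

```bash
python3 - <<'E'
from m import *
W=cam("wrist"); P=cloud(W)
h=cv2.cvtColor(W["im"],cv2.COLOR_BGR2HSV); m=cv2.inRange(h,(22,120,110),(35,255,255))>0; p=P[m]; p=p[(abs(p[:,0]-.46)<.03)&(abs(p[:,1]+.197)<.03)]
print('cap w',len(p),np.percentile(p,[50,95],axis=0) if len(p) else '')
for n,c in(('s',S),('d',D)):
    p=cloud(c)[blob(c,'y',bx[n]['y'])]; print('cap',n,np.percentile(p[:,2],[5,50,90]))
m=(cv2.inRange(h,(0,150,70),(9,255,255))|cv2.inRange(h,(168,150,70),(180,255,255)))>0; p=P[m]; p=p[np.hypot(p[:,0]-.537,p[:,1]+.225)<.03]
t=p[p[:,2]>.106]; q=t[:,:2]-t[:,:2].mean(0); w,V=np.linalg.eigh(q.T@q); r=cv2.minAreaRect((t[:,:2]*1000).astype(np.float32))
print('wing',len(t),np.median(t,axis=0),r,np.degrees(np.arctan2(V[1,1],V[0,1])))
s=robot.get_state(); print(s["t"],s["ee_pos"],s["ft_force"],s["gripper_width"])
E
```

```text
cap w 981 [[ 0.46468764 -0.19930353  0.04960542]
 [ 0.47636707 -0.18330043  0.05221208]]
cap s [0.02456628 0.03801482 0.05260731]
cap d [0.02336552 0.03663785 0.05253601]
wing 633 [ 0.53715891 -0.22537524  0.11207895] ((537.354736328125, -225.60626220703125), (9.952909469604492, 34.295631408691406), 44.46494674682617) 134.7488595434219
6.35 [ 0.4592986  -0.19598493  0.34492068] [ 0.1829024   0.88002336 -0.26992189] 0.49697004966596775
```

carry_out --increments '[[[0.415,0.009,0],[0,0,0]],[[0.415,0.009,0],[0,0,0]],[[0.415,0.009,0],[0,0,0]],[[0.415,0.009,0],[0,0,0]],[[0,0,0],[0,0,0.114]],[[0,0,0],[0,0,0.114]],[[0,0,0],[0,0,0.114]],[[0,0,0],[0,0,0.114]],[[0,0,0.2],[0,0,0]],[[0,0,0.2],[0,0,0]],[[0,0,0],[0,0,0]],[[0,0,0],[0,0,0]]]'

```text
t: 7.55
ee_pos: [0.5373, -0.2253, 0.3253]
ee_rot: [[0.702, -0.712, -0.002], [-0.712, -0.702, 0.0], [-0.001, 0.001, -1.0]]
ft_force: [-0.4, -0.4, 1.0]
gripper_width: 0.502
grasp_force: 0.0
```

```bash
python3 - <<'E'
from h import *
W=cam("wrist"); cv2.imwrite("pics/w3.png",W["im"])
s=robot.get_state(); print(s["t"],s["ee_pos"],s["joint_pos"],np.degrees(np.arctan2(s["ee_rot"][1][0],s["ee_rot"][0][0])),s["ft_torque"])
E
```

```text
7.6 [ 0.53742044 -0.22525067  0.32590863] [-1.19055074e-01  3.81004218e-01 -2.09509203e-01  2.38305180e-04
 -9.80934747e-01  8.96886202e-01] -45.425966827729475 [ 0.06600106 -0.00536173  0.01686748]
```

View pics/w3.png

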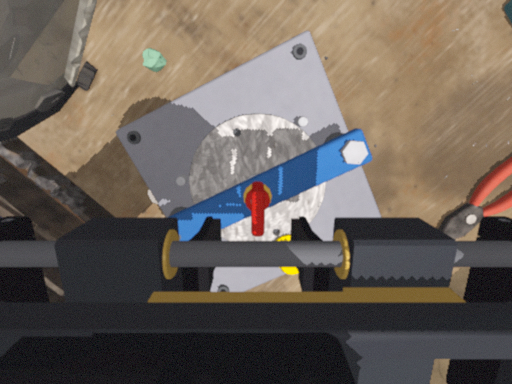

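The wrist view shows the wing upright at (258,205), midway between the fingers at (210,240) and (300,240) and aligned with them. Descending and gripping.

carry_out --increments '[[[0,0,0.3],[0,0,0]],[[0,0,0.3],[0,0,0]],[[0,0,0.3],[0,0,0]],[[0,0,0.2],[0,0,0]],[[0,0,0.12],[0,0,0]],[[0,0,0],[0,0,0]],[[0,0,0],[0,0,0]]]'

```text
t: 8.3
ee_pos: [0.5377, -0.2253, 0.2658]
ee_rot: [[0.701, -0.713, 0.001], [-0.713, -0.701, -0.0], [0.001, -0.0, -1.0]]
ft_force: [-0.5, 0.3, 0.4]
gripper_width: 0.5
grasp_force: 0.0
```

carry_out --increments '[[[0,0,0],[0,0,0]],[[0,0,0],[0,0,0]],[[0,0,0],[0,0,0]],[[0,0,0],[0,0,0]],[[0,0,0],[0,0,0]],[[0,0,0],[0,0,0]]]' --claw 0 --squeeze 30

```text
t: 8.9
ee_pos: [0.5367, -0.226, 0.2654]
ee_rot: [[0.701, -0.713, -0.002], [-0.713, -0.701, -0.001], [-0.001, 0.003, -1.0]]
ft_force: [-2.4, -3.8, 2.2]
gripper_width: 0.111
grasp_force: 30.0
```

carry_out --increments '[[[0,0,0],[0,0,0.1]],[[0,0,0],[0,0,0.1]],[[0,0,0],[0,0,0.1]],[[0,0,0],[0,0,0.1]],[[0,0,0],[0,0,0.1]],[[0,0,0],[0,0,0.1]],[[0,0,0],[0,0,0.1]],[[0,0,0],[0,0,0.1]],[[0,0,0],[0,0,0.1]],[[0,0,0],[0,0,0.1]]]'

```text
t: 9.9
ee_pos: [0.537, -0.2259, 0.2647]
ee_rot: [[-0.225, -0.974, -0.001], [-0.974, 0.225, -0.001], [0.001, 0.001, -1.0]]
ft_force: [-0.2, -3.8, -2.1]
gripper_width: 0.113
grasp_force: 30.0
```

```bash
cat > st.py <<'E'
from h import *
s=robot.get_state(); print(s["t"],s["ee_pos"],s["joint_pos"][5],'yaw',np.arctan2(s["ee_rot"][1][0],s["ee_rot"][0][0]),s["ft_force"],s["ft_torque"],s["gripper_width"],s["grasp_force"])
E
python3 st.py
```

```text
9.9 [ 0.53700272 -0.22585902  0.2646964 ] -0.10770964035362696 yaw -1.7978608118446324 [-0.22248678 -3.82513273 -2.12794195] [-1.1058091  -0.08271416  0.11024917] 0.11252149206638083 30.009316680952907
```

carry_out --increments '[[[0,0,0],[0,0,0.06]],[[0,0,0],[0,0,0.06]],[[0,0,0],[0,0,0.06]],[[0,0,0],[0,0,0.06]],[[0,0,0],[0,0,0]]]'

```text
t: 10.4
ee_pos: [0.5371, -0.2259, 0.2645]
ee_rot: [[-0.447, -0.895, -0.001], [-0.895, 0.447, -0.001], [0.001, 0.0, -1.0]]
ft_force: [-0.4, -5.1, -5.0]
gripper_width: 0.112
grasp_force: 30.0
```

```bash
python3 st.py
```

```text
10.4 [ 0.53709597 -0.22587174  0.26450753] -0.3438952188152072 yaw -2.0342126689677094 [-0.39619362 -5.14511042 -5.04371757] [-1.5460177  -0.32121909 -0.0640715 ] 0.11246382193497285 30.015538400039077
```

carry_out --increments '[[[0,0,0],[0,0,0.06]],[[0,0,0],[0,0,0.06]],[[0,0,0],[0,0,0.06]],[[0,0,0],[0,0,0.06]],[[0,0,0],[0,0,0]]]'

```text
t: 10.9
ee_pos: [0.5372, -0.2259, 0.2643]
ee_rot: [[-0.646, -0.763, -0.001], [-0.763, 0.646, -0.001], [0.001, 0.0, -1.0]]
ft_force: [0.8, -5.3, -6.0]
gripper_width: 0.111
grasp_force: 30.0
```

```bash
python3 st.py
```

```text
10.9 [ 0.53718578 -0.22592144  0.26432892] -0.5834504528862259 yaw -2.273743731825326 [ 0.80520688 -5.2886489  -6.04014934] [-1.81682688 -0.4710275  -0.01186961] 0.11129455068892868 30.024334732443094
```

carry_out --increments '[[[0,0,0.005],[0,0,0.06]],[[0,0,0.005],[0,0,0.06]],[[0,0,0.005],[0,0,0.06]],[[0,0,0.005],[0,0,0.06]],[[0,0,0],[0,0,0]]]'

```text
t: 11.4
ee_pos: [0.5373, -0.226, 0.2641]
ee_rot: [[-0.809, -0.588, -0.0], [-0.588, 0.809, -0.001], [0.001, -0.001, -1.0]]
ft_force: [-0.1, -5.7, -2.9]
gripper_width: 0.113
grasp_force: 30.0
```

```bash
python3 st.py
```

```text
11.4 [ 0.53725682 -0.22598158  0.26410051] -0.8234959259976341 yaw -2.513449868861669 [-0.11823619 -5.70647765 -2.85602234] [-1.74060956 -0.17529425 -0.04374429] 0.11319043330638716 30.01740877982229
```

carry_out --increments '[[[0,0,0.002],[0,0,0.06]],[[0,0,0.002],[0,0,0.06]],[[0,0,0.002],[0,0,0.06]],[[0,0,0],[0,0,0]]]'

```text
t: 11.8
ee_pos: [0.5373, -0.226, 0.2639]
ee_rot: [[-0.901, -0.433, -0.0], [-0.433, 0.901, -0.001], [0.001, -0.001, -1.0]]
ft_force: [-0.6, -5.8, -3.3]
gripper_width: 0.114
grasp_force: 30.0
```

```bash
python3 st.py
```

```text
11.8 [ 0.53727589 -0.22603051  0.26393666] -1.0034584883191342 yaw -2.693296516646872 [-0.55211095 -5.78386317 -3.25100941] [-1.76239354 -0.13815421  0.01562502] 0.11427392500327326 30.018710838630795
```

carry_out --increments '[[[0,0,0.002],[0,0,0.06]],[[0,0,0.002],[0,0,0.06]],[[0,0,0.002],[0,0,0.06]],[[0,0,0],[0,0,0]]]'

```text
t: 12.2
ee_pos: [0.5373, -0.2261, 0.2638]
ee_rot: [[-0.964, -0.265, 0.0], [-0.265, 0.964, -0.001], [0.0, -0.001, -1.0]]
ft_force: [-0.1, -6.4, -1.6]
gripper_width: 0.111
grasp_force: 30.0
```

```bash
python3 st.py
```

```text
12.2 [ 0.53730893 -0.22610497  0.26376517] -1.1834928659343136 yaw -2.8732834237274436 [-0.08430083 -6.37748558 -1.61477277] [-1.86440053 -0.09653763 -0.01319146] 0.11107900149414889 30.019830856472254
```

carry_out --increments '[[[0,0,0.002],[0,0,0.06]],[[0,0,0.002],[0,0,0.06]],[[0,0,0.002],[0,0,0.06]],[[0,0,0],[0,0,0]]]'

```text
t: 12.6
ee_pos: [0.5373, -0.2262, 0.2636]
ee_rot: [[-0.996, -0.088, 0.0], [-0.088, 0.996, -0.002], [0.0, -0.002, -1.0]]
ft_force: [-0.5, -5.7, -1.4]
gripper_width: 0.113
grasp_force: 30.0
```

```bash
python3 st.py
```

```text
12.6 [ 0.53732798 -0.22617021  0.26364644] -1.3634754633164405 yaw -3.053150745177449 [-0.47001849 -5.65533976 -1.36888891] [-1.93645268 -0.07981947 -0.05826733] 0.11276852753846855 30.0209674006328
```

carry_out --increments '[[[0,0,0.002],[0,0,0.06]],[[0,0,0.002],[0,0,0.06]],[[0,0,0],[0,0,0]]]'

```text
t: 12.9
ee_pos: [0.5373, -0.2262, 0.2635]
ee_rot: [[-1.0, 0.031, 0.0], [0.031, 1.0, -0.002], [-0.0, -0.002, -1.0]]
ft_force: [-1.2, -6.6, -0.8]
gripper_width: 0.112
grasp_force: 30.0
```

```bash
python3 st.py
```

```text
12.9 [ 0.53733617 -0.22620504  0.26352442] -1.4834826127227156 yaw 3.110095549180209 [-1.16896737 -6.58343906 -0.80875571] [-2.01875877 -0.06025596 -0.07793227] 0.11153091131846216 30.0214431155473
```

carry_out --increments '[[[0,0,0.002],[0,0,0.06]],[[0,0,0.002],[0,0,0.06]],[[0,0,0],[0,0,0]]]'

```text
t: 13.2
ee_pos: [0.5373, -0.2263, 0.2634]
ee_rot: [[-0.989, 0.151, 0.0], [0.151, 0.989, -0.002], [-0.0, -0.002, -1.0]]
ft_force: [-0.5, -6.7, -0.3]
gripper_width: 0.111
grasp_force: 30.0
```

```bash
python3 st.py
```

```text
13.2 [ 0.53732419 -0.22625673  0.26342255] -1.6034724319859965 yaw 2.9901575395468614 [-0.53548156 -6.69649126 -0.26484008] [-2.10535427  0.02247773 -0.10158525] 0.11117321362154739 30.02179095055908
```

carry_out --increments '[[[0,0,0.002],[0,0,0.06]],[[0,0,0.002],[0,0,0.06]],[[0,0,0],[0,0,0]]]'

```text
t: 13.5
ee_pos: [0.5373, -0.2263, 0.2633]
ee_rot: [[-0.963, 0.268, 0.0], [0.268, 0.963, -0.002], [-0.001, -0.002, -1.0]]
ft_force: [-0.4, -6.3, -1.7]
gripper_width: 0.112
grasp_force: 30.0
```

```bash
python3 st.py
```

```text
13.5 [ 0.53732113 -0.22632213  0.26331729] -1.7235013734142064 yaw 2.8701354443906952 [-0.43636707 -6.33087661 -1.67807694] [-2.15705344  0.12199447 -0.08246584] 0.11164695828057053 30.021852292120457
```

carry_out --increments '[[[0,0,0.002],[0,0,0.06]],[[0,0,0.002],[0,0,0.06]],[[0,0,0],[0,0,0]]]'

```text
t: 13.8
ee_pos: [0.5374, -0.2262, 0.2633]
ee_rot: [[-0.925, 0.379, -0.0], [0.379, 0.925, -0.002], [-0.001, -0.002, -1.0]]
ft_force: [-0.1, -5.8, -0.3]
gripper_width: 0.116
grasp_force: 30.8
```

```bash
python3 st.py
```

```text
13.8 [ 0.53735906 -0.22622287  0.26327639] -1.841433747630229 yaw 2.752853751884672 [-0.0808516  -5.75201771 -0.29926459] [-1.94077849  0.20541     0.62606007] 0.11627442116988435 30.755588794581854
```

carry_out --increments '[[[0,0,0],[0,0,0.05]],[[0,0,0],[0,0,0]],[[0,0,0],[0,0,0]]]'

```text
t: 14.1
ee_pos: [0.5375, -0.2262, 0.2633]
ee_rot: [[-0.906, 0.423, 0.0], [0.423, 0.906, -0.003], [-0.001, -0.002, -1.0]]
ft_force: [-1.1, -7.7, 0.2]
gripper_width: 0.121
grasp_force: 31.8
```

```bash
python3 st.py
```

```text
14.1 [ 0.53749254 -0.2261995   0.26328087] -1.890144944775769 yaw 2.704413158770878 [-1.05979528 -7.70245604  0.24847334] [-1.96457917  0.06991454  0.69810081] 0.12140970399028503 31.76448207377689
```

carry_out --increments '[[[0,0,-0.002],[0,0,-0.1]],[[0,0,-0.002],[0,0,-0.13]],[[0,0,-0.002],[0,0,-0.13]],[[0,0,-0.002],[0,0,-0.13]],[[0,0,-0.002],[0,0,-0.13]],[[0,0,-0.002],[0,0,-0.13]],[[0,0,-0.002],[0,0,-0.13]],[[0,0,-0.002],[0,0,-0.13]],[[0,0,-0.002],[0,0,-0.13]],[[0,0,-0.002],[0,0,-0.13]],[[0,0,-0.002],[0,0,-0.13]],[[0,0,-0.002],[0,0,-0.13]]]'

```text
t: 15.3
ee_pos: [0.5372, -0.2257, 0.2644]
ee_rot: [[-0.459, -0.889, -0.0], [-0.889, 0.459, -0.001], [0.001, -0.0, -1.0]]
ft_force: [-2.2, -3.5, 2.6]
gripper_width: 0.11
grasp_force: 30.0
```

carry_out --increments '[[[0,0,0],[0,0,-0.1]],[[0,0,0],[0,0,0]],[[0,0,0],[0,0,0]],[[0,0,0],[0,0,0]],[[0,0,0],[0,0,0]],[[0,0,0],[0,0,0]]]'

```text
t: 15.9
ee_pos: [0.5372, -0.2256, 0.2644]
ee_rot: [[-0.374, -0.927, -0.0], [-0.927, 0.374, -0.001], [0.001, 0.0, -1.0]]
ft_force: [-2.3, -3.8, 4.4]
gripper_width: 0.114
grasp_force: 29.9
```

```bash
python3 st.py; python3 - <<'E'
from m import *
for n,c in(('s',S),('d',D)):
    p=cloud(c)[blob(c,'y',bx[n]['y'])]; print('cap',n,len(p),np.percentile(p[:,2],[5,50,90]) if len(p) else '')
cv2.imwrite("pics/e.png",np.hstack([S["im"][130:300,60:310],D["im"][150:320,110:360]]).repeat(1,0))
E
```

```text
15.9 [ 0.53718709 -0.22560904  0.26444684] -0.2648595083239671 yaw -1.9543896242246535 [-2.30224266 -3.80932117  4.37602857] [-1.28658013  0.84561086  0.06647481] 0.11393467466720672 29.898120355792344
cap s 255 [0.02518203 0.0379243  0.0526218 ]
cap d 296 [0.02345484 0.03641803 0.05259121]
```

View pics/e.png

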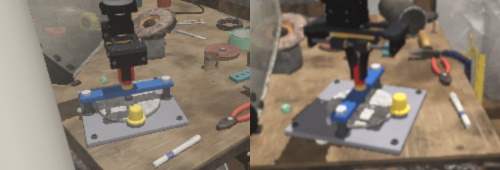

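The crops show the cap home at (135,115) in the left half, the fingers on the wing at (125,75), and the blank in its nest. The tool has turned back 1.57 rad from where the screw seated.

```bash
python3 -c "
from cell import robot
print(robot.hand_in())"
```

```text
the job is handed in; nothing more can be done
None
```

I handed the job in at about 16 s of the 67 s: the cap measured home at 52 mm, the wing screw was seated and then backed off about 1.57 rad going by the tool's turn, and the fingers still grip the wing at about 30 N; `hand_in` returned no verdict, so the result is unconfirmed.

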